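Trip test of the shop counter's power box

ROBOT

A 6-joint arm with a two-finger parallel gripper is mounted at the origin on the work surface. World frame = base frame: x ahead of the robot, y to its left, z up, the work surface at z = 0. Lengths are in mm, angles in rad, forces in N, time in s.
With the tool pointing down it reaches from about 300 to 775 mm from the base axis. Payload 14.6 kg.
Tool frame: the origin (TCP) lies midway between the tips of the shut fingers; the grasp point (between the pads) lies 19 mm behind it (ctrl.pinch_z is the distance from the TCP to the grasp point, in mm); z points along the fingers, y is the line along which they close (so a half turn about z gives the same grasp; the last joint's range is limited). The gripper opens to 94 mm and grips with 3 to 60 N. Pads are 16 mm wide; open, the fingers measure 119 mm over their backs; the gripper's body (75 mm by 177 mm) begins 78 mm behind the grasp point.
Start: joints at [-1.211, 0.3, 1.521, -0, 1.321, -0.067], TCP at [227.67, -500.655, 205.446] pointing down, gripper open.
Joint ranges: [-3.03, 3.03], [-0.79, 2.21], [0.23, 2.52], [-1.04, 4.18], [0, 3.07], [-2.55, 2.55]. Speed limits (rad/s): [2.22, 2.22, 2.57, 3.14, 3.14, 3.14].

INTERFACE

Orientations are given as a 3x3 rotation matrix whose columns are the frame's x, y, z axes.
In Python, from station import ctrl gives the robot as it stands.
- The arm moves only by the tool play_rows, never from a script. Its argument "commands" is a list of rows, each an object of numbers: "gripper": the closure, from 0 (fully open) to 1 (shut); "x", "y", "z": the shift along the world's x, y, z in m; "wx", "wy", "wz": the turn, a rotation vector about the world's x, y, z in rad. In form: [{"gripper": .., "x": .., "y": .., "z": .., "wx": .., "wy": .., "wz": ..}, ...]. A call has 1 to 5 rows; each row shifts and turns the commanded pose from where the row before left it; what a row does not reach is not made up. A row lasts 1/8 s, in which the tool goes at most 62.5 mm and 10.7 degrees, less where a joint would pass 70% of its speed; a pose out of reach is approached as far as the arm can. A call with a gripper value outside its range is refused whole. The fingers move at their own pace and stop on an object; "squeeze" is the grip in N (left out, the last holds). Time passes only in rows, so rows that do not move let the fingers close. It gives the time, the measured TCP pose, the force, the opening and the grip force at its end, in the units of the state.
- ctrl.state(): the state, without advancing time (a new reading comes with each control period).
- ctrl.capture(name): name is "side" or "top" or "wrist"; returns (picture, depth): 420x560x3 uint8, red, green, blue; 420x560 float32, mm along the optical axis (not along the pixel's ray), 0 where there is no reading.
- ctrl.camera_model(name): a dict with "fx", "fy", "cx", "cy" (pixels), "eye" and "rotation" of the camera in the world; the wrist camera has in their place "tool_from_camera" (4x4, takes a point from camera to tool coordinates, whose origin is the TCP and whose axes are the flange's). Camera axes: x right, y down, z forward; pixel columns grow to the right and rows downward; lengths in mm; the calibration is good to about 2 mm. A picture is of the moment at which its call begins: read the wrist's pose just before it. camera_model takes no time and is no camera call.
- ctrl.finish_job(): hands the job in; it is judged then, once.
The state is a dict: "time": time; "q": joint angles; "joint_velocities": joint speeds; "joint_efforts": joint torques, N m; "tool_pos": TCP position; "eef_rot": TCP orientation; "wrist_force": force on the tool from outside, world axes, zero at the start; "torque": the same for the moment, N m; "width": opening from 0.0 (shut) to 1.0 (fully open); "grip_force": force on a finger pad.
Only numpy, scipy, OpenCV 4.12 (cv2) and the standard library are available. Lean on these libraries where they do the work, as an engineer would, in place of code of your own. Each camera call takes 0.05 s, during which the arm holds its last target. There are 200 camera calls.

TASK

Do the trip test of the power box on the demonstration counter. First clear the tall canister and the tall carton standing under its lever: pack them upright into the free middle of the one-row stock tray, on its floor, between the jar and the box that stay standing in it. Then press the test button until the lever drops fully, lift the lever back up until it stays up, and leave the other goods where they are.

Things in the scene. Friction and masses are not known exactly. Their poses are not given: they have to be found in the camera images.
- power_box: Grey plastic power box fixed to the counter, on either side, 170 (x) x 150 (y) x 70 mm high, origin at the centre of its underside, z up; its front faces its own -x (yaw varies). On its top a hump 50 (x) x 56 (y) mm, centred 55 mm in front of the origin, top at 104 mm, carries the lever's hinge; the test button stands behind it
- trip_lever (a joint): Lever, rad: 0 = up (leaning 0.26 back past upright, held by its weight), grows as it drops to the box's -x, tips over at 0.26, 1.9 = fully dropped (0.07 below level). Hinge axis along the box's y at box (-55, 0, 82) mm. A bail: two flat steel arms at y = +-36 mm, 7 (y) x 12 mm, joined at the end by a round bar. Cannot stay up while the button is held in
- lever_bar (a point): Centre of the lever's black round bar, diameter 14 mm, 80 mm long along the box's y, 90 mm from the hinge axis. Up it is 169 mm above the counter; dropped it is 76 mm above the counter and 145 mm in front of the box's origin, over free counter once this is cleared
- test_button (a joint): Test button, m: 0 = out, 0.008 = fully pressed; it springs back. The lever is thrown at about 0.005. Needs about 4 N
- button_top (a point): Centre of the top of the round grey test button (diameter 32 mm, in a black collar), 94 mm above the counter when out, 50 mm behind the box's origin on its centre line. Pressed straight down; turns with the box
- tray: Open wooden tray fixed to the counter, outside 84 (x) x 250 (y) x 55 mm high, walls 7 mm, floor 7 mm thick (inside 70 x 236 mm). Origin at the centre of its underside, yaw varies. Holds one row of goods along its y: the jar near its -y end and the box near its +y end, the middle free. It may be on either side of the counter
- canister: Upright plain metal canister, diameter 54 mm, 125 mm high, about 0.25 kg, origin at the centre of its underside. Stands in front of the power box, in the way of the falling lever
- carton: Upright cardboard carton with a paper band, 54 (x) x 46 (y) x 125 mm high, about 0.2 kg, origin at the centre of its underside, yaw varies. Stands beside the canister, in the way of the falling lever. Packed with its 54 mm side across the tray it leaves most room
- spice_jar: Glass jar already in the tray near its -y end, diameter 48 mm, 100 mm high, origin at the centre of its underside. Stays
- flat_box: White box already in the tray near its +y end, 58 (x) x 40 (y) x 110 mm high, origin at the centre of its underside. Stays
- pepper_mill: Turned wooden mill, diameter 56 mm, 178 mm high, between power box and tray; origin at the centre of its underside. Leave alone
- low_tin: Low steel tin, diameter 56 mm, 42 mm high, in front of the power box to one side, low enough to stay under the lever; origin at the centre of its underside. Leave alone
- mug: White mug, diameter 80 mm, 85 mm high, origin at the centre of its underside. Leave alone
- bowl: Steel bowl, diameter 130 mm, 55 mm high, origin at the centre of its underside. Leave alone
- spatula: Spatula lying on the counter nearest the robot, handle along its own -x. Leave alone

How it is judged:
By the outcome, as a careful person would: the job done as asked, in the order asked, and still so for the second after the job is handed in, with the robot touching nothing.
It also fails if it takes over 72 s, if anything falls off the work surface, if the arm or the gripper's body presses on something with over 40 N, if the wrist force passes 120 N, or if a joint passes its speed limit or range.

## Working session

There is one attempt and no reset: what is moved stays moved. The work goes in short steps, Python scripts to look and compute and a tool call to move; the robot and the scene stay as the last step left them, time stands still between calls to the robot, and variables do not carry over. Pictures are saved under pics/ and viewed, at most 10 in all, crops included, and the job is handed in when it is done.

Besides the shell and the picture viewer there is one more tool, called after "Request:" as a command line: name --argument value ..., lists and objects as JSON in quotes. play_rows: Moves the arm, as the interface text tells. Its arguments: {"type":"object","properties":{"commands":{"type":"array","items":{"type":"object","properties":{"gripper":{"type":"number"},"x":{"type":"number"},"y":{"type":"number"},"z":{"type":"number"},"wx":{"type":"number"},"wy":{"type":"number"},"wz":{"type":"number"}}}},"squeeze":{"type":"number"}},"required":["commands"]}

```bash
mkdir -p pics; ls; cat > h.py <<'E'
import numpy as np, cv2
from station import ctrl
def cloud(name, st=None):
    st=ctrl.state() if st is None else st
    pic,d=ctrl.capture(name); m=ctrl.camera_model(name)
    v,u=np.mgrid[0:420,0:560]
    P=np.stack([(u-m['cx'])/m['fx']*d,(v-m['cy'])/m['fy']*d,d],-1)
    if 'eye' in m: W=P@np.array(m['rotation']).T+np.array(m['eye'])
    else:
        T=np.array(m['tool_from_camera']); W=P@T[:3,:3].T+T[:3,3]
        W=W@np.array(st['eef_rot']).T+np.array(st['tool_pos'])
    W[d==0]=np.nan
    return pic,W
def save(pic,n): cv2.imwrite(f'pics/{n}.png',pic[:,:,::-1])
E
python3 - <<'E'
from h import *
s=ctrl.state(); print(s['time'],s['tool_pos'],s['eef_rot'],s['width'],ctrl.pinch_z)
for n in('top','side'):
    p,W=cloud(n); save(p,n+'0'); np.save(n+'0.npy',W); m=ctrl.camera_model(n); print(n,m)
E
```

```text
pics
0.0 [ 227.56369203 -500.43083423  204.89562385] [[ 9.10320242e-01  4.13904465e-01 -3.88862223e-04]
 [ 4.13904640e-01 -9.10319642e-01  1.04797330e-03]
 [ 7.97719104e-05 -1.11494319e-03 -9.99999375e-01]] 1.0011985852510141 18.8
top {'fx': 430.51948031946455, 'fy': 430.51948031946455, 'cx': 280.872298612419, 'cy': 212.74970864706245, 'eye': array([ 359.5077084 ,   -2.68610254, 1344.69939603]), 'rotation': array([[ 0.01103115, -0.99390286,  0.10970609],
       [-0.9999212 , -0.01162188, -0.00474667],
       [ 0.00599272, -0.10964508, -0.99395274]])}
side {'fx': 383.25023293299967, 'fy': 383.25023293299967, 'cx': 282.38392800254223, 'cy': 214.95576761365157, 'eye': array([461.27037088, 852.13694619, 954.42311572]), 'rotation': array([[-0.99557076, -0.0766832 ,  0.05439245],
       [-0.09225437,  0.68537879, -0.72231921],
       [ 0.01811032, -0.72413783, -0.68941745]])}
```

View pics/top0.png

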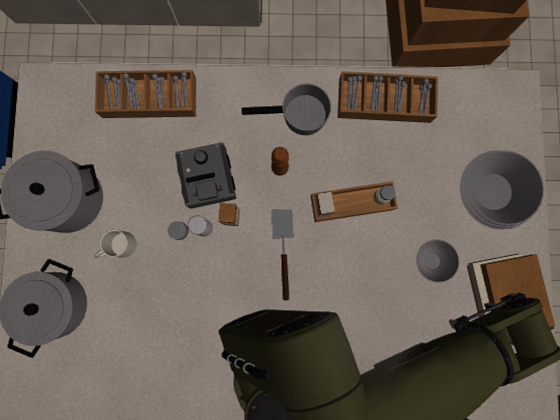

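View pics/side0.png

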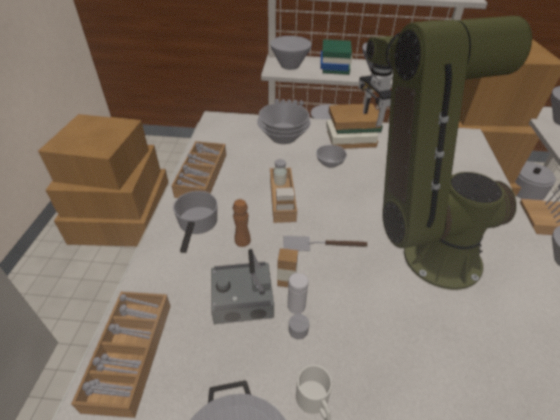

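The top view shows the power box at about (206,175), canister (199,226), carton (229,214), low tin (177,231), mill (280,160), and tray (354,202) with the white box at (326,203) and the jar at (385,193). The side view agrees with this. Next I measure from both depth images.

```bash
python3 - <<'E'
from h import *
T=np.load('top0.npy');S=np.load('side0.npy')
def reg(A,u0,u1,v0,v1,z0,z1):
    Q=A[v0:v1,u0:u1].reshape(-1,3); Q=Q[~np.isnan(Q[:,0])]; return Q[(Q[:,2]>z0)&(Q[:,2]<z1)]
def show(n,Q):
    if len(Q)<4: print(n,len(Q));return
    r=cv2.minAreaRect(Q[:,:2].astype(np.float32))
    print(n,len(Q),'zmed',np.median(Q[:,2]).round(1),'c',np.round(r[0],1),'sz',np.round(r[1],1),'ang',round(r[2],1),'mean',Q[:,:2].mean(0).round(1))
show('counter',reg(T,240,270,230,260,-50,50)); 
show('can',reg(T,180,216,205,245,112,140))
show('carton',reg(T,214,245,195,232,112,140))
show('tin',reg(T,160,190,215,245,32,60))
show('box top',reg(T,165,245,135,215,60,78))
show('hump',reg(T,165,245,135,215,98,112))
show('button',reg(T,185,215,145,168,86,97))
show('bar',reg(T,165,245,160,215,150,185))
show('mill',reg(T,260,300,135,180,150,190))
show('tray rim',reg(T,300,405,170,230,48,62))
show('tray floor',reg(T,300,405,170,230,2,14))
show('flatbox',reg(T,310,345,180,225,100,120))
show('jar',reg(T,365,405,175,215,88,110))
# side: world box regions
Q=S.reshape(-1,3);Q=Q[~np.isnan(Q[:,0])]
def sb(n,c,r,z0,z1):
    m=(np.hypot(Q[:,0]-c[0],Q[:,1]-c[1])<r)&(Q[:,2]>z0)&(Q[:,2]<z1); show('S '+n,Q[m])
def c(A): return A[:,:2].mean(0)
sb('can',c(reg(T,180,216,205,245,112,140)),45,115,140)
sb('carton',c(reg(T,214,245,195,232,112,140)),45,115,140)
sb('bar',c(reg(T,165,245,160,215,150,185)),60,155,185)
sb('button',c(reg(T,185,215,145,168,86,97)),30,86,97)
sb('hump',c(reg(T,165,245,135,215,98,112)),50,98,110)
sb('flat',c(reg(T,310,345,180,225,100,120)),45,103,120)
sb('jar',c(reg(T,365,405,175,215,88,110)),45,92,110)
sb('rim',c(reg(T,300,405,170,230,48,62)),140,49,60)
# upsampled crop of top
p=cv2.imread('pics/top0.png')[130:250,160:410]; cv2.imwrite('pics/crop0.png',cv2.resize(p,(800,384),interpolation=cv2.INTER_CUBIC))
E
```

```text
counter 897 zmed 0.1 c [407.7  72.2] sz [90.7 91. ] ang 0.9 mean [407.5  72. ]
can 287 zmed 124.8 c [458.3 231.3] sz [51.8 51.8] ang 46.6 mean [458.1 230.8]
carton 317 zmed 125.3 c [494.4 147.1] sz [46.5 54.2] ang 86.5 mean [493.7 146.7]
tin 273 zmed 42.0 c [448.5 307.5] sz [54.1 53.7] ang 61.9 mean [448.4 307.1]
box top 2042 zmed 70.5 c [596.3 218.1] sz [214.1 153.9] ang 12.5 mean [624.  223.7]
hump 337 zmed 103.8 c [564.5 209.9] sz [214.6  79.8] ang 32.9 mean [562.9 211.1]
button 81 zmed 93.0 c [664.9 235.7] sz [30.  29.3] ang 86.9 mean [664.8 235.2]
bar 162 zmed 173.8 c [584.2 217.6] sz [16.8 81. ] ang 12.4 mean [584.8 216.5]
mill 233 zmed 173.3 c [653.5  -1.2] sz [45.5 45.2] ang 0.4 mean [651.3  -1.8]
tray rim 523 zmed 54.9 c [ 543.  -229.2] sz [ 85.  250.9] ang 9.4 mean [ 541.1 -228.3]
tray floor 1946 zmed 4.9 c [ 553.  -233.7] sz [188.  330.7] ang 0.6 mean [ 549.9 -239.6]
flatbox 265 zmed 116.5 c [ 527.6 -136.7] sz [58.3 40.5] ang 10.0 mean [ 526.9 -135.8]
jar 164 zmed 106.5 c [ 560.8 -317.4] sz [41.  40.8] ang 44.3 mean [ 560.6 -316.8]
S can 285 zmed 125.8 c [461.7 230. ] sz [50.3 52. ] ang 60.3 mean [461.4 232.3]
S carton 285 zmed 126.1 c [497.1 143.9] sz [49.7 53.8] ang 86.7 mean [497.2 147.5]
S bar 158 zmed 175.2 c [587.5 213.7] sz [17.  80.8] ang 12.5 mean [587.  219.9]
S button 88 zmed 94.8 c [669. 233.] sz [29.2 30.7] ang 38.7 mean [668.1 235.3]
S hump 255 zmed 105.2 c [564.7 209.5] sz [49.2 81.9] ang 8.2 mean [562.1 210.3]
S flat 150 zmed 117.4 c [ 530.6 -139. ] sz [56.6 44. ] ang 10.2 mean [ 530.3 -134.4]
S jar 66 zmed 107.1 c [ 563.7 -322.6] sz [37.5 47. ] ang 6.0 mean [ 562.6 -315.1]
S rim 294 zmed 56.8 c [ 545.3 -232.9] sz [ 84.6 253.1] ang 9.4 mean [ 541.7 -204.4]
```

View pics/crop0.png

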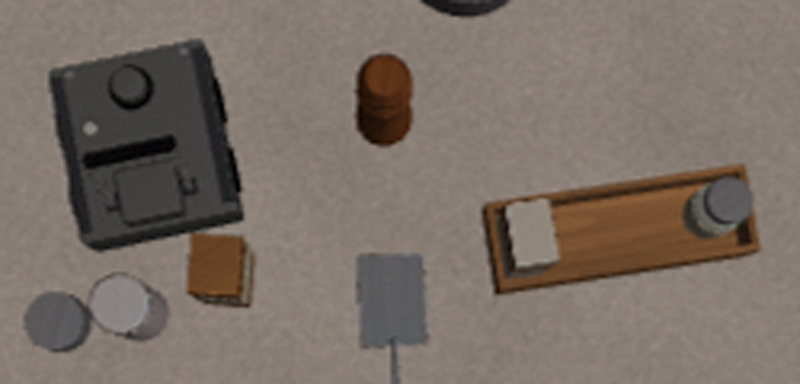

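The two views agree to about 3 mm. Averaged positions:

| Thing | Position (mm) | Yaw |
|---|---|---|
| Canister | (460, 231) | – |
| Carton | (496, 146) | −3.5° |
| Tray | (544, −231) | 9.4° |
| Button | (667, 235) | – |
| Lever bar | (586, 217) | – |
| Power box | – | 12.5° |

The tray gap is about 139 mm along its y. I'll grip the goods high (about 105 mm), with the fingers closing across the tray.

Request:
play_rows --commands '[{"gripper":0.12,"x":0.0155,"y":0.0488,"wz":0.0871},{"gripper":0.12,"x":0.0155,"y":0.0488,"wz":0.0871},{"gripper":0.12,"x":0.0155,"y":0.0488,"wz":0.0871},{"gripper":0.12,"x":0.0155,"y":0.0488,"wz":0.0871},{"gripper":0.12,"x":0.0155,"y":0.0488,"wz":0.0871}]' --squeeze 25

```text
validation failed for argument at $.co...
```

Request:
play_rows --commands '[{"gripper":0.12,"x":0.0155,"y":0.0488,"wz":0.0871},{"gripper":0.12,"x":0.0155,"y":0.0488,"wz":0.0871},{"gripper":0.12,"x":0.0155,"y":0.0488,"wz":0.0871},{"gripper":0.12,"x":0.0155,"y":0.0488,"wz":0.0871},{"gripper":0.12,"x":0.0155,"y":0.0488,"wz":0.0871}]'

```text
validation failed for argument at $.co...
```

Request:
play_rows --commands '[{"gripper":0.12,"x":0.0155,"y":0.0488,"wz":0.0871},{"gripper":0.12,"x":0.0155,"y":0.0488,"wz":0.0871},{"gripper":0.12,"x":0.0155,"y":0.0488,"wz":0.0871},{"gripper":0.12,"x":0.0155,"y":0.0488,"wz":0.0871},{"gripper":0.12,"x":0.0155,"y":0.0488,"wz":0.0871}]'

```text
validation failed for argument at $.co...
```

```bash
python3 - <<'E'
from h import *
s=ctrl.state(); print(s['time'],s['tool_pos'],s['eef_rot'].round(3),s['width'],s['q'])
p,W=cloud('wrist',s); save(p,'w0')
Q=W.reshape(-1,3);Q=Q[~np.isnan(Q[:,0])]
def f(n,c,r,z0,z1):
    m=(np.hypot(Q[:,0]-c[0],Q[:,1]-c[1])<r)&(Q[:,2]>z0)&(Q[:,2]<z1)
    if m.sum()<20: print(n,m.sum());return
    r=cv2.minAreaRect(Q[m][:,:2].astype(np.float32)); print(n,m.sum(),np.median(Q[m][:,2]).round(1),np.round(r[0],1),np.round(r[1],1),round(r[2],1))
f('can',(460,231),42,115,135); f('carton',(496,146),45,115,135); f('tin',(448,307),40,35,50); f('bar',(586,216),50,155,190)
E
```

```text
0.1 [ 227.60080414 -500.43812372  204.95736586] [[ 0.91   0.414 -0.   ]
 [ 0.414 -0.91   0.001]
 [ 0.    -0.001 -1.   ]] 0.9992200387202559 [-1.21057048e+00  3.00371265e-01  1.52154259e+00 -1.70604454e-05
  1.32066427e+00 -6.66007848e-02]
can 0
carton 0
tin 0
bar 0
```

The rows were rejected, most likely because every field is required. I'll send full rows.

Request:
play_rows --commands '[{"gripper":0.12,"x":0.0155,"y":0.0488,"z":0,"wx":0,"wy":0,"wz":0.0871},{"gripper":0.12,"x":0.0155,"y":0.0488,"z":0,"wx":0,"wy":0,"wz":0.0871},{"gripper":0.12,"x":0.0155,"y":0.0488,"z":0,"wx":0,"wy":0,"wz":0.0871},{"gripper":0.12,"x":0.0155,"y":0.0488,"z":0,"wx":0,"wy":0,"wz":0.0871},{"gripper":0.12,"x":0.0155,"y":0.0488,"z":0,"wx":0,"wy":0,"wz":0.0871}]' --squeeze 25

```text
time: 0.78
tool_pos: [305.3, -255.1, 205.4]
eef_rot: [[0.649, 0.761, 0.0], [0.761, -0.649, -0.0], [0.0, 0.0, -1.0]]
wrist_force: [0.3, -1.0, 0.0]
width: 0.884
grip_force: 0.0
```

Request:
play_rows --commands '[{"gripper":0.12,"x":0.0155,"y":0.0488,"z":0,"wx":0,"wy":0,"wz":0.0871},{"gripper":0.12,"x":0.0155,"y":0.0488,"z":0,"wx":0,"wy":0,"wz":0.0871},{"gripper":0.12,"x":0.0155,"y":0.0488,"z":0,"wx":0,"wy":0,"wz":0.0871},{"gripper":0.12,"x":0.0155,"y":0.0488,"z":0,"wx":0,"wy":0,"wz":0.0871},{"gripper":0.12,"x":0.0155,"y":0.0488,"z":0,"wx":0,"wy":0,"wz":0.0871}]'

```text
time: 1.4
tool_pos: [382.8, -11.0, 205.6]
eef_rot: [[0.267, 0.964, 0.0], [0.964, -0.267, -0.0], [0.0, 0.0, -1.0]]
wrist_force: [0.7, -1.2, -0.2]
width: 0.881
grip_force: 0.0
```

Request:
play_rows --commands '[{"gripper":0.12,"x":0.0155,"y":0.0488,"z":0,"wx":0,"wy":0,"wz":0.0871},{"gripper":0.12,"x":0.0155,"y":0.0488,"z":0,"wx":0,"wy":0,"wz":0.0871},{"gripper":0.12,"x":0.0155,"y":0.0488,"z":0,"wx":0,"wy":0,"wz":0.0871},{"gripper":0.12,"x":0.0155,"y":0.0488,"z":0,"wx":0,"wy":0,"wz":0.0871},{"gripper":0.12,"x":0.0155,"y":0.0488,"z":0,"wx":0,"wy":0,"wz":0.0871}]'

```text
time: 2.02
tool_pos: [460.4, 233.1, 205.3]
eef_rot: [[-0.165, 0.986, -0.0], [0.986, 0.165, -0.0], [-0.0, -0.0, -1.0]]
wrist_force: [0.8, -0.5, -0.3]
width: 0.881
grip_force: 0.0
```

```bash
cat > w.py <<'E'
from h import *
import sys
s=ctrl.state(); print(s['time'],s['tool_pos'],s['eef_rot'].round(3),s['width'],s['q'].round(2))
p,W=cloud('wrist',s); save(p,sys.argv[1])
Q=W.reshape(-1,3);Q=Q[~np.isnan(Q[:,0])]
def f(n,c,r,z0,z1):
    m=(np.hypot(Q[:,0]-c[0],Q[:,1]-c[1])<r)&(Q[:,2]>z0)&(Q[:,2]<z1)
    if m.sum()<20: print(n,m.sum());return
    r=cv2.minAreaRect(Q[m][:,:2].astype(np.float32)); print(n,m.sum(),np.median(Q[m][:,2]).round(1),np.round(r[0],1),np.round(r[1],1),round(r[2],1))
f('can',(460,231),42,115,135); f('carton',(496,146),45,115,135); f('tin',(448,307),40,35,50); f('bar',(586,216),50,155,190)
f('rim',(544,-231),150,48,62);f('flat',(529,-137),45,105,125);f('jar',(562,-318),40,90,115);f('newcan',(540,-262),35,120,145);f('newcarton',(540,-205),35,120,145)
E
python3 w.py w0
```

```text
2.025 [460.35980921 233.10612476 205.31737672] [[-0.165  0.986 -0.   ]
 [ 0.986  0.165 -0.   ]
 [-0.    -0.    -1.   ]] 0.8805246638279655 [ 0.4   0.22  1.62 -0.    1.3   0.23]
can 3681 124.5 [460.9 231.9] [53.1 52.9] 26.0
carton 1212 124.3 [496.5 147.1] [46.7 54.1] 86.3
tin 2796 41.7 [450.9 307.6] [55.  54.8] 9.4
bar 1484 172.7 [585.5 228.2] [17.2 58.8] 17.2
rim 0
flat 0
jar 0
newcan 0
newcarton 0
```

The wrist view confirms the canister at (460.7, 231.7). I descend and grip.

Request:
play_rows --commands '[{"gripper":0.12,"x":0,"y":-0.0014,"z":-0.045,"wx":0,"wy":0,"wz":0},{"gripper":0.12,"x":0,"y":0,"z":-0.045,"wx":0,"wy":0,"wz":0},{"gripper":0.12,"x":0,"y":0,"z":-0.029,"wx":0,"wy":0,"wz":0},{"gripper":1,"x":0,"y":0,"z":0,"wx":0,"wy":0,"wz":0},{"gripper":1,"x":0,"y":0,"z":0,"wx":0,"wy":0,"wz":0}]'

```text
time: 2.7
tool_pos: [460.7, 230.1, 87.7]
eef_rot: [[-0.162, 0.987, 0.001], [0.987, 0.162, 0.001], [0.0, 0.001, -1.0]]
wrist_force: [0.4, 0.1, 0.3]
width: 0.702
grip_force: 0.0
```

Request:
play_rows --commands '[{"gripper":1,"x":0,"y":0,"z":0,"wx":0,"wy":0,"wz":0},{"gripper":1,"x":0,"y":0,"z":0,"wx":0,"wy":0,"wz":0},{"gripper":1,"x":0,"y":0,"z":0.01,"wx":0,"wy":0,"wz":0}]'

```text
time: 3.08
tool_pos: [459.9, 229.8, 96.6]
eef_rot: [[-0.162, 0.987, -0.001], [0.987, 0.162, -0.0], [-0.0, -0.001, -1.0]]
wrist_force: [0.8, 1.0, -2.4]
width: 0.566
grip_force: 25.0
```

Request:
play_rows --commands '[{"gripper":1,"x":0,"y":0,"z":0.045,"wx":0,"wy":0,"wz":0},{"gripper":1,"x":0,"y":0,"z":0.045,"wx":0,"wy":0,"wz":0},{"gripper":1,"x":0,"y":-0.015,"z":0.045,"wx":0,"wy":0,"wz":0},{"gripper":1,"x":0.008,"y":-0.03,"z":0,"wx":0,"wy":0,"wz":0},{"gripper":1,"x":0.008,"y":-0.045,"z":0,"wx":0,"wy":0,"wz":0}]'

```text
time: 3.7
tool_pos: [476.1, 139.5, 232.4]
eef_rot: [[-0.163, 0.987, 0.001], [0.987, 0.163, 0.0], [0.0, 0.001, -1.0]]
wrist_force: [-0.1, -0.1, -1.9]
width: 0.564
grip_force: 25.0
```

Request:
play_rows --commands '[{"gripper":1,"x":0.008,"y":-0.045,"z":0,"wx":0,"wy":0,"wz":0},{"gripper":1,"x":0.008,"y":-0.045,"z":0,"wx":0,"wy":0,"wz":0},{"gripper":1,"x":0.008,"y":-0.045,"z":0,"wx":0,"wy":0,"wz":0},{"gripper":1,"x":0.008,"y":-0.045,"z":0,"wx":0,"wy":0,"wz":0},{"gripper":1,"x":0.008,"y":-0.045,"z":0,"wx":0,"wy":0,"wz":0}]'

```text
time: 4.32
tool_pos: [516.1, -86.5, 232.1]
eef_rot: [[-0.162, 0.987, 0.0], [0.987, 0.162, -0.0], [-0.0, 0.0, -1.0]]
wrist_force: [0.5, -0.1, -2.2]
width: 0.568
grip_force: 25.0
```

Request:
play_rows --commands '[{"gripper":1,"x":0.008,"y":-0.045,"z":0,"wx":0,"wy":0,"wz":0},{"gripper":1,"x":0.008,"y":-0.045,"z":0,"wx":0,"wy":0,"wz":0},{"gripper":1,"x":0.008,"y":-0.045,"z":0,"wx":0,"wy":0,"wz":0},{"gripper":1,"x":0.008,"y":-0.03,"z":0,"wx":0,"wy":0,"wz":0},{"gripper":1,"x":0,"y":0,"z":0,"wx":0,"wy":0,"wz":0}]'

```text
time: 4.95
tool_pos: [547.9, -251.7, 231.3]
eef_rot: [[-0.16, 0.987, -0.001], [0.987, 0.16, 0.0], [0.0, -0.001, -1.0]]
wrist_force: [-0.6, 0.6, -2.6]
width: 0.568
grip_force: 25.0
```

```bash
python3 w.py w1
```

```text
4.95 [ 547.89429483 -251.70062371  231.29522964] [[-0.16   0.987 -0.001]
 [ 0.987  0.16   0.   ]
 [ 0.    -0.001 -1.   ]] 0.5684461199948271 [-0.49  0.4   1.32 -0.    1.42 -0.65]
can 0
carton 0
tin 0
bar 0
rim 2700 54.7 [ 539.1 -193.7] [ 84.2 176.6] 9.5
flat 4139 116.7 [ 529.7 -137.5] [58.  40.4] 9.3
jar 0
newcan 0
newcarton 0
```

Request:
play_rows --commands '[{"gripper":1,"x":0.001,"y":-0.0057,"z":-0.03,"wx":0,"wy":0,"wz":0},{"gripper":1,"x":0,"y":0,"z":-0.04,"wx":0,"wy":0,"wz":0},{"gripper":1,"x":0,"y":0,"z":-0.04,"wx":0,"wy":0,"wz":0},{"gripper":1,"x":0,"y":0,"z":-0.02,"wx":0,"wy":0,"wz":0},{"gripper":1,"x":0,"y":0,"z":-0.004,"wx":0,"wy":0,"wz":0}]'

```text
time: 5.62
tool_pos: [548.7, -254.6, 96.8]
eef_rot: [[-0.163, 0.987, -0.002], [0.987, 0.163, 0.001], [0.001, -0.001, -1.0]]
wrist_force: [-0.1, -0.9, -2.3]
width: 0.567
grip_force: 25.0
```

Request:
play_rows --commands '[{"gripper":1,"x":0,"y":0,"z":-0.002,"wx":0,"wy":0,"wz":0},{"gripper":1,"x":0,"y":0,"z":-0.001,"wx":0,"wy":0,"wz":0}]'

```text
time: 5.88
tool_pos: [549.6, -255.7, 95.6]
eef_rot: [[-0.162, 0.987, 0.001], [0.987, 0.162, -0.001], [-0.001, 0.001, -1.0]]
wrist_force: [-1.2, 0.5, -2.7]
width: 0.571
grip_force: 25.0
```

Request:
play_rows --commands '[{"gripper":1,"x":-0.001,"y":0,"z":-0.001,"wx":0,"wy":0,"wz":0},{"gripper":1,"x":0,"y":0,"z":-0.001,"wx":0,"wy":0,"wz":0},{"gripper":1,"x":0,"y":0,"z":0,"wx":0,"wy":0,"wz":0}]'

```text
time: 6.25
tool_pos: [549.0, -256.1, 94.7]
eef_rot: [[-0.162, 0.987, 0.003], [0.987, 0.162, -0.001], [-0.002, 0.003, -1.0]]
wrist_force: [-2.0, 2.7, 13.3]
width: 0.569
grip_force: 25.0
```

The canister is on the tray floor: contact at TCP 94.7 mm, as expected. I release and rise.

Request:
play_rows --commands '[{"gripper":0.12,"x":0,"y":0,"z":0.0005,"wx":0,"wy":0,"wz":0},{"gripper":0.12,"x":0,"y":0,"z":0,"wx":0,"wy":0,"wz":0},{"gripper":0.12,"x":0,"y":0,"z":0.04,"wx":0,"wy":0,"wz":0},{"gripper":0.12,"x":0,"y":0.01,"z":0.045,"wx":0,"wy":0,"wz":0},{"gripper":0.12,"x":0,"y":0.03,"z":0.035,"wx":0,"wy":0,"wz":0}]'

```text
time: 6.88
tool_pos: [548.1, -216.1, 214.6]
eef_rot: [[-0.16, 0.987, 0.001], [0.987, 0.16, -0.001], [-0.001, 0.001, -1.0]]
wrist_force: [0.6, 0.3, 0.2]
width: 0.881
grip_force: 0.0
```

```bash
python3 w.py w2
```

```text
6.875 [ 548.09116079 -216.13974284  214.61152887] [[-0.16   0.987  0.001]
 [ 0.987  0.16  -0.001]
 [-0.001  0.001 -1.   ]] 0.8810483347393212 [-0.44  0.38  1.39 -0.    1.37 -0.6 ]
can 0
carton 0
tin 0
bar 0
rim 4094 54.6 [ 544.4 -224.8] [ 84.4 239.1] 9.5
flat 4173 116.7 [ 529.8 -137.5] [58.1 40. ] 10.3
jar 704 105.8 [ 559.7 -306.2] [41.7 16.7] 17.1
newcan 3161 131.5 [ 547.5 -255.3] [49.6 53.1] 34.8
newcarton 602 130.7 [ 545.3 -233.6] [35.1 11.6] 13.9
```

Request:
play_rows --commands '[{"gripper":0.12,"x":-0.0057,"y":0.0403,"z":0,"wx":0,"wy":0,"wz":-0.0252},{"gripper":0.12,"x":-0.0057,"y":0.0403,"z":0,"wx":0,"wy":0,"wz":-0.0252},{"gripper":0.12,"x":-0.0057,"y":0.0403,"z":0,"wx":0,"wy":0,"wz":-0.0252},{"gripper":0.12,"x":-0.0057,"y":0.0403,"z":0,"wx":0,"wy":0,"wz":-0.0252},{"gripper":0.12,"x":-0.0057,"y":0.0403,"z":0,"wx":0,"wy":0,"wz":-0.0252}]'

```text
time: 7.55
tool_pos: [519.3, -13.1, 212.8]
eef_rot: [[-0.036, 0.999, -0.0], [0.999, 0.036, -0.0], [-0.0, -0.0, -1.0]]
wrist_force: [0.8, 0.2, -0.2]
width: 0.88
grip_force: 0.0
```

Request:
play_rows --commands '[{"gripper":0.12,"x":-0.0057,"y":0.0403,"z":0,"wx":0,"wy":0,"wz":-0.0252},{"gripper":0.12,"x":-0.0057,"y":0.0403,"z":0,"wx":0,"wy":0,"wz":-0.0252},{"gripper":0.12,"x":-0.0057,"y":0.0403,"z":0,"wx":0,"wy":0,"wz":-0.0252},{"gripper":0.12,"x":-0.0057,"y":0.0403,"z":0,"wx":0,"wy":0,"wz":-0.0252},{"gripper":0.12,"x":0,"y":0,"z":0,"wx":0,"wy":0,"wz":0}]'

```text
time: 8.18
tool_pos: [496.4, 148.8, 212.7]
eef_rot: [[0.061, 0.998, -0.0], [0.998, -0.061, 0.0], [0.0, -0.0, -1.0]]
wrist_force: [0.2, -0.3, 0.1]
width: 0.879
grip_force: 0.0
```

```bash
python3 w.py w3
```

```text
8.175 [496.39332535 148.8017176  212.74241816] [[ 0.061  0.998 -0.   ]
 [ 0.998 -0.061  0.   ]
 [ 0.    -0.    -1.   ]] 0.8791566791311689 [0.22 0.22 1.6  0.   1.32 0.28]
can 0
carton 3969 124.7 [496.5 147.2] [45.7 54. ] 86.3
tin 3119 41.7 [450.3 305.2] [51.3 55.7] 84.6
bar 3593 174.2 [586.6 216.7] [16.7 80.1] 13.1
rim 0
flat 0
jar 0
newcan 0
newcarton 0
```

Request:
play_rows --commands '[{"gripper":0.12,"x":0,"y":-0.001,"z":-0.045,"wx":0,"wy":0,"wz":0},{"gripper":0.12,"x":0,"y":0,"z":-0.045,"wx":0,"wy":0,"wz":0},{"gripper":0.12,"x":0,"y":0,"z":-0.036,"wx":0,"wy":0,"wz":0},{"gripper":1,"x":0,"y":0,"z":0,"wx":0,"wy":0,"wz":0},{"gripper":1,"x":0,"y":0,"z":0,"wx":0,"wy":0,"wz":0}]'

```text
time: 8.85
tool_pos: [497.7, 145.5, 88.4]
eef_rot: [[0.065, 0.998, 0.002], [0.998, -0.065, 0.0], [0.0, 0.002, -1.0]]
wrist_force: [1.1, -0.5, 0.6]
width: 0.706
grip_force: 0.0
```

Request:
play_rows --commands '[{"gripper":1,"x":0,"y":0,"z":0,"wx":0,"wy":0,"wz":0},{"gripper":1,"x":0,"y":0,"z":0,"wx":0,"wy":0,"wz":0}]'

```text
time: 9.1
tool_pos: [497.5, 146.0, 88.3]
eef_rot: [[0.064, 0.998, 0.002], [0.998, -0.064, 0.0], [0.001, 0.002, -1.0]]
wrist_force: [-1.8, -0.5, 7.6]
width: 0.574
grip_force: 24.9
```

Request:
play_rows --commands '[{"gripper":1,"x":0,"y":0,"z":0.045,"wx":0,"wy":0,"wz":0},{"gripper":1,"x":0,"y":0,"z":0.05,"wx":0,"wy":0,"wz":0},{"gripper":1,"x":0,"y":-0.02,"z":0.05,"wx":0,"wy":0,"wz":0},{"gripper":1,"x":0.0051,"y":-0.04,"z":0,"wx":0,"wy":0,"wz":0.0283},{"gripper":1,"x":0.0051,"y":-0.04,"z":0,"wx":0,"wy":0,"wz":0.0283}]'

```text
time: 9.72
tool_pos: [507.1, 45.0, 232.9]
eef_rot: [[0.006, 1.0, 0.001], [1.0, -0.006, -0.0], [-0.0, 0.001, -1.0]]
wrist_force: [-0.2, -0.0, -2.8]
width: 0.575
grip_force: 25.0
```

Request:
play_rows --commands '[{"gripper":1,"x":0.0051,"y":-0.04,"z":0,"wx":0,"wy":0,"wz":0.0283},{"gripper":1,"x":0.0051,"y":-0.04,"z":0,"wx":0,"wy":0,"wz":0.0283},{"gripper":1,"x":0.0051,"y":-0.04,"z":0,"wx":0,"wy":0,"wz":0.0283},{"gripper":1,"x":0.0051,"y":-0.04,"z":0,"wx":0,"wy":0,"wz":0.0283},{"gripper":1,"x":0.0051,"y":-0.04,"z":0,"wx":0,"wy":0,"wz":0.0283}]'

```text
time: 10.35
tool_pos: [532.5, -155.3, 232.3]
eef_rot: [[-0.134, 0.991, 0.0], [0.991, 0.134, -0.0], [-0.0, 0.0, -1.0]]
wrist_force: [0.7, 0.5, -1.8]
width: 0.568
grip_force: 25.0
```

Request:
play_rows --commands '[{"gripper":1,"x":0.0051,"y":-0.04,"z":0,"wx":0,"wy":0,"wz":0.0283},{"gripper":1,"x":0,"y":0,"z":0,"wx":0,"wy":0,"wz":0},{"gripper":1,"x":0,"y":0,"z":0,"wx":0,"wy":0,"wz":0}]'

```text
time: 10.72
tool_pos: [537.5, -193.6, 232.0]
eef_rot: [[-0.161, 0.987, -0.0], [0.987, 0.161, 0.0], [0.0, -0.0, -1.0]]
wrist_force: [-0.5, 1.2, -1.8]
width: 0.574
grip_force: 25.0
```

Request:
play_rows --commands '[{"gripper":1,"x":0.0005,"y":-0.0005,"z":-0.045,"wx":0,"wy":0,"wz":0},{"gripper":1,"x":0,"y":0,"z":-0.045,"wx":0,"wy":0,"wz":0},{"gripper":1,"x":0,"y":0,"z":-0.03,"wx":0,"wy":0,"wz":0},{"gripper":1,"x":0,"y":0,"z":-0.013,"wx":0,"wy":0,"wz":0},{"gripper":1,"x":0,"y":0,"z":-0.002,"wx":0,"wy":0,"wz":0}]'

```text
time: 11.35
tool_pos: [538.4, -194.0, 97.2]
eef_rot: [[-0.162, 0.987, 0.0], [0.987, 0.162, 0.0], [0.0, 0.0, -1.0]]
wrist_force: [1.0, -0.2, -1.9]
width: 0.568
grip_force: 25.0
```

Request:
play_rows --commands '[{"gripper":1,"x":0,"y":0,"z":-0.001,"wx":0,"wy":0,"wz":0},{"gripper":1,"x":0,"y":0,"z":0,"wx":0,"wy":0,"wz":0}]'

```text
time: 11.6
tool_pos: [538.6, -194.7, 97.0]
eef_rot: [[-0.161, 0.987, 0.001], [0.987, 0.161, -0.001], [-0.001, 0.001, -1.0]]
wrist_force: [-0.2, 0.6, -1.4]
width: 0.569
grip_force: 25.0
```

Request:
play_rows --commands '[{"gripper":1,"x":0,"y":0,"z":-0.001,"wx":0,"wy":0,"wz":0},{"gripper":1,"x":0,"y":0,"z":-0.001,"wx":0,"wy":0,"wz":0},{"gripper":1,"x":0,"y":0,"z":0,"wx":0,"wy":0,"wz":0}]'

```text
time: 11.98
tool_pos: [538.5, -195.1, 95.4]
eef_rot: [[-0.161, 0.987, 0.001], [0.987, 0.161, -0.001], [-0.001, 0.001, -1.0]]
wrist_force: [-2.8, -2.1, 11.3]
width: 0.573
grip_force: 25.0
```

Request:
play_rows --commands '[{"gripper":0.12,"x":0,"y":0,"z":0.0005,"wx":0,"wy":0,"wz":0},{"gripper":0.12,"x":0,"y":0,"z":0,"wx":0,"wy":0,"wz":0},{"gripper":0.12,"x":0,"y":0,"z":0.04,"wx":0,"wy":0,"wz":0},{"gripper":0.12,"x":0,"y":0,"z":0.05,"wx":0,"wy":0,"wz":0},{"gripper":0.12,"x":0,"y":0,"z":0.05,"wx":0,"wy":0,"wz":0}]'

```text
time: 12.6
tool_pos: [538.0, -194.4, 235.9]
eef_rot: [[-0.161, 0.987, -0.0], [0.987, 0.161, 0.0], [0.0, -0.0, -1.0]]
wrist_force: [0.3, -0.9, 0.6]
width: 0.881
grip_force: 0.0
```

```bash
python3 w.py w4
```

```text
12.6 [ 537.98201676 -194.41885234  235.93318074] [[-0.161  0.987 -0.   ]
 [ 0.987  0.161  0.   ]
 [ 0.    -0.    -1.   ]] 0.8811585136026197 [-0.41  0.33  1.41  0.    1.4  -0.57]
can 0
carton 0
tin 0
bar 0
rim 3615 54.6 [ 543.4 -219.3] [ 84.2 227.6] 9.5
flat 3636 116.7 [ 531.1 -145.4] [58.4 55.3] 9.4
jar 201 99.0 [ 560.2 -301.8] [33.4  9.3] 10.8
newcan 2629 131.5 [ 547.7 -255.4] [49.1 53.4] 35.5
newcarton 3884 131.6 [ 540.7 -205.7] [54.  68.3] 9.8
```

View pics/w4.png

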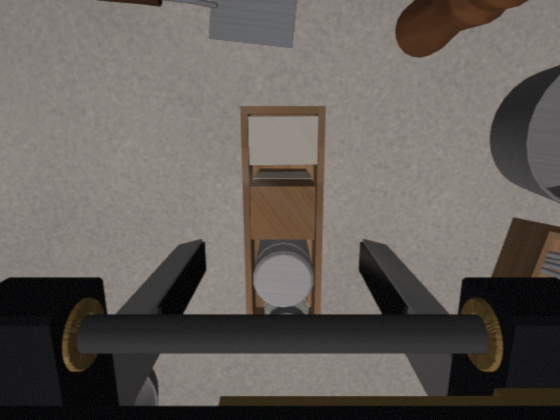

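The picture shows the flat box (283,140), carton (283,210) and canister (283,273) upright in one row inside the tray. Measured tops are about 131.5 mm, so both stand on the floor. Next is the button, with the gripper turned so its body stays clear of the lever.

Request:
play_rows --commands '[{"gripper":1,"x":0.0129,"y":0.0429,"z":0,"wx":0,"wy":0,"wz":-0.1515},{"gripper":1,"x":0.0129,"y":0.0429,"z":0,"wx":0,"wy":0,"wz":-0.1515},{"gripper":1,"x":0.0129,"y":0.0429,"z":0,"wx":0,"wy":0,"wz":-0.1515},{"gripper":1,"x":0.0129,"y":0.0429,"z":0,"wx":0,"wy":0,"wz":-0.1515},{"gripper":1,"x":0.0129,"y":0.0429,"z":0,"wx":0,"wy":0,"wz":-0.1515}]'

```text
time: 13.28
tool_pos: [603.0, 21.4, 234.2]
eef_rot: [[0.565, 0.825, 0.0], [0.825, -0.565, 0.0], [0.0, -0.0, -1.0]]
wrist_force: [0.2, -0.6, 0.8]
width: 0.381
grip_force: 0.0
```

Request:
play_rows --commands '[{"gripper":1,"x":0.0129,"y":0.0429,"z":0,"wx":0,"wy":0,"wz":-0.1515},{"gripper":1,"x":0.0129,"y":0.0429,"z":0,"wx":0,"wy":0,"wz":-0.1515},{"gripper":1,"x":0.0129,"y":0.0429,"z":0,"wx":0,"wy":0,"wz":-0.1515},{"gripper":1,"x":0.0129,"y":0.0429,"z":0,"wx":0,"wy":0,"wz":-0.1515},{"gripper":1,"x":0.0129,"y":0.0429,"z":0,"wx":0,"wy":0,"wz":-0.1515}]'

```text
time: 13.9
tool_pos: [667.4, 235.9, 234.1]
eef_rot: [[0.977, 0.211, -0.0], [0.211, -0.977, -0.0], [-0.0, -0.0, -1.0]]
wrist_force: [0.3, 0.0, 0.4]
width: 0.003
grip_force: 0.0
```

Request:
play_rows --commands '[{"gripper":1,"x":0,"y":0,"z":0,"wx":0,"wy":0,"wz":0}]'

```text
time: 14.02
tool_pos: [667.0, 237.2, 232.9]
eef_rot: [[0.976, 0.217, -0.001], [0.217, -0.976, -0.0], [-0.001, -0.0, -1.0]]
wrist_force: [0.1, -0.7, -0.8]
width: 0.004
grip_force: 0.0
```

```bash
cat >> w.py <<'E'
f('button',(667,235),22,88,98); f('hump',(565,211),40,98,110); print(s['wrist_force'])
E
python3 w.py w5
```

```text
14.025 [667.00718206 237.21542054 232.8911121 ] [[ 0.976  0.217 -0.001]
 [ 0.217 -0.976 -0.   ]
 [-0.001 -0.    -1.   ]] 0.004488017126200287 [0.29 0.66 0.93 0.   1.55 1.64]
can 0
carton 0
tin 0
bar 0
rim 818 53.9 [ 518.4 -114.8] [71.2 19.4] 14.1
flat 0
jar 0
newcan 0
newcarton 0
button 889 93.5 [668.2 235.2] [31.1 30.8] 13.0
hump 32 103.8 [569.1 215.9] [16.3  1. ] 12.6
[ 0.09061508 -0.68097065 -0.82095308]
```

Request:
play_rows --commands '[{"gripper":1,"x":0.001,"y":-0.002,"z":-0.045,"wx":0,"wy":0,"wz":0},{"gripper":1,"x":0,"y":0,"z":-0.045,"wx":0,"wy":0,"wz":0},{"gripper":1,"x":0,"y":0,"z":-0.03,"wx":0,"wy":0,"wz":0},{"gripper":1,"x":0,"y":0,"z":-0.013,"wx":0,"wy":0,"wz":0},{"gripper":1,"x":0,"y":0,"z":0,"wx":0,"wy":0,"wz":0}]'

```text
time: 14.7
tool_pos: [668.2, 231.8, 101.6]
eef_rot: [[0.976, 0.216, -0.0], [0.216, -0.976, -0.0], [-0.0, 0.0, -1.0]]
wrist_force: [0.2, 0.5, -0.2]
width: 0.008
grip_force: 0.0
```

Request:
play_rows --commands '[{"gripper":1,"x":0,"y":0,"z":-0.003,"wx":0,"wy":0,"wz":0},{"gripper":1,"x":0,"y":0,"z":-0.003,"wx":0,"wy":0,"wz":0},{"gripper":1,"x":0,"y":0,"z":-0.003,"wx":0,"wy":0,"wz":0}]'

```text
time: 15.08
tool_pos: [668.4, 232.5, 92.9]
eef_rot: [[0.976, 0.216, 0.001], [0.216, -0.976, 0.0], [0.001, -0.0, -1.0]]
wrist_force: [0.2, -0.1, 2.1]
width: 0.004
grip_force: 0.7
```

Request:
play_rows --commands '[{"gripper":1,"x":0,"y":0.001,"z":-0.002,"wx":0,"wy":0,"wz":0},{"gripper":1,"x":0,"y":0,"z":-0.002,"wx":0,"wy":0,"wz":0},{"gripper":1,"x":0,"y":0,"z":-0.002,"wx":0,"wy":0,"wz":0},{"gripper":1,"x":0,"y":0,"z":-0.0005,"wx":0,"wy":0,"wz":0},{"gripper":1,"x":0,"y":0,"z":0,"wx":0,"wy":0,"wz":0}]'

```text
time: 15.7
tool_pos: [668.4, 233.3, 86.3]
eef_rot: [[0.976, 0.216, 0.001], [0.216, -0.976, -0.0], [0.001, 0.0, -1.0]]
wrist_force: [-0.7, -2.3, 5.2]
width: 0.005
grip_force: 2.7
```

Request:
play_rows --commands '[{"gripper":1,"x":0,"y":0,"z":0,"wx":0,"wy":0,"wz":0},{"gripper":1,"x":0,"y":0,"z":0,"wx":0,"wy":0,"wz":0},{"gripper":1,"x":0,"y":0,"z":0,"wx":0,"wy":0,"wz":0},{"gripper":1,"x":0,"y":0,"z":0,"wx":0,"wy":0,"wz":0}]'

```text
time: 16.2
tool_pos: [668.4, 233.3, 86.3]
eef_rot: [[0.976, 0.216, 0.001], [0.216, -0.976, -0.0], [0.0, 0.0, -1.0]]
wrist_force: [-0.3, -2.6, 5.7]
width: 0.002
grip_force: 2.7
```

```bash
cat > t.py <<'E'
from h import *
import sys
s=ctrl.state(); print(s['time'],s['tool_pos'],s['wrist_force'])
for n in('top','side'):
    p,W=cloud(n); save(p,n+sys.argv[1]); np.save(n+sys.argv[1]+'.npy',W)
    Q=W.reshape(-1,3);Q=Q[~np.isnan(Q[:,0])]
    for nm,c,z0,z1 in(('barup',(586,217),155,190),('bardown',(477,192),60,100)):
        m=(np.hypot(Q[:,0]-c[0],Q[:,1]-c[1])<48)&(Q[:,2]>z0)&(Q[:,2]<z1)
        if m.sum()>5: r=cv2.minAreaRect(Q[m][:,:2].astype(np.float32)); print(n,nm,m.sum(),np.median(Q[m][:,2]),r, Q[m][:,2].max())
E
python3 t.py 1
```

```text
16.2 [668.36321023 233.29190293  86.31845585] [-0.2922136  -2.5923914   5.74448974]
side bardown 197 82.46958516779512 ((490.8937072753906, 190.617919921875), (40.329139709472656, 83.35057067871094), 10.369543075561523) 89.19652648781869
```

The lever has dropped: the bar is seen at about (477–490, 191) with its top near 83 mm. I release the button, rise, and turn above the bar.

Request:
play_rows --commands '[{"gripper":1,"x":0,"y":0,"z":0.03,"wx":0,"wy":0,"wz":0},{"gripper":1,"x":0,"y":0,"z":0.06,"wx":0,"wy":0,"wz":0},{"gripper":0.4,"x":0,"y":0,"z":0.05,"wx":0,"wy":0,"wz":0.1},{"gripper":0.4,"x":-0.0213,"y":-0.0045,"z":0,"wx":0,"wy":0,"wz":0.163},{"gripper":0.4,"x":-0.0213,"y":-0.0045,"z":0,"wx":0,"wy":0,"wz":0.163}]'

```text
time: 16.92
tool_pos: [624.9, 224.6, 225.7]
eef_rot: [[0.796, 0.605, -0.0], [0.605, -0.796, 0.0], [0.0, -0.0, -1.0]]
wrist_force: [0.9, 0.8, 0.2]
width: 0.289
grip_force: 0.0
```

Request:
play_rows --commands '[{"gripper":0.4,"x":-0.0213,"y":-0.0045,"z":0,"wx":0,"wy":0,"wz":0.163},{"gripper":0.4,"x":-0.0213,"y":-0.0045,"z":0,"wx":0,"wy":0,"wz":0.163},{"gripper":0.4,"x":-0.0213,"y":-0.0045,"z":0,"wx":0,"wy":0,"wz":0.163},{"gripper":0.4,"x":-0.0213,"y":-0.0045,"z":0,"wx":0,"wy":0,"wz":0.163},{"gripper":0.4,"x":-0.0213,"y":-0.0045,"z":0,"wx":0,"wy":0,"wz":0.163}]'

```text
time: 17.55
tool_pos: [518.2, 202.0, 225.6]
eef_rot: [[0.106, 0.994, -0.0], [0.994, -0.106, 0.0], [0.0, -0.0, -1.0]]
wrist_force: [0.3, 0.4, 0.4]
width: 0.6
grip_force: 0.0
```

Request:
play_rows --commands '[{"gripper":0.4,"x":-0.0213,"y":-0.0045,"z":0,"wx":0,"wy":0,"wz":0.163},{"gripper":0.4,"x":-0.0213,"y":-0.0045,"z":0,"wx":0,"wy":0,"wz":0.163},{"gripper":0.4,"x":0,"y":0,"z":0,"wx":0,"wy":0,"wz":0}]'

```text
time: 17.92
tool_pos: [475.9, 193.1, 226.2]
eef_rot: [[-0.212, 0.977, 0.0], [0.977, 0.212, 0.0], [0.0, 0.0, -1.0]]
wrist_force: [0.5, -0.1, 0.1]
width: 0.596
grip_force: 0.0
```

```bash
cat >> w.py <<'E'
f('bardown',(477,193),48,60,95); f('bar only',(477,193),15,60,95)
E
python3 w.py w6; python3 t.py 2
```

```text
17.925 [475.86612521 193.10327904 226.15297945] [[-0.212  0.977  0.   ]
 [ 0.977  0.212  0.   ]
 [ 0.     0.    -1.   ]] 0.5963037922342118 [0.31 0.2  1.59 0.   1.34 0.1 ]
can 0
carton 0
tin 2704 41.7 [451.  307.5] [55.  54.9] 39.3
bar 0
rim 0
flat 0
jar 0
newcan 0
newcarton 0
button 992 93.4 [667.3 236. ] [31.4 30.5] 14.4
hump 3466 103.5 [565.7 212.1] [50.2 56.4] 13.1
[ 0.47102952 -0.10312111  0.14273142]
bardown 1690 81.5 [491.3 195.2] [40.2 79.8] 12.1
bar only 437 81.2 [478.  193.1] [13.3 29.7] 12.5
17.975 [476.56173147 193.1673441  226.14182061] [0.38415251 0.45121042 0.49855548]
top bardown 74 82.16622036372564 ((494.6092529296875, 171.8859405517578), (39.526546478271484, 32.099708557128906), 12.521191596984863) 87.44510732047661
side bardown 196 82.45189601180084 ((490.6572570800781, 191.8949432373047), (40.16082763671875, 82.71049499511719), 10.071371078491211) 88.3574729815449
```

View pics/w6.png

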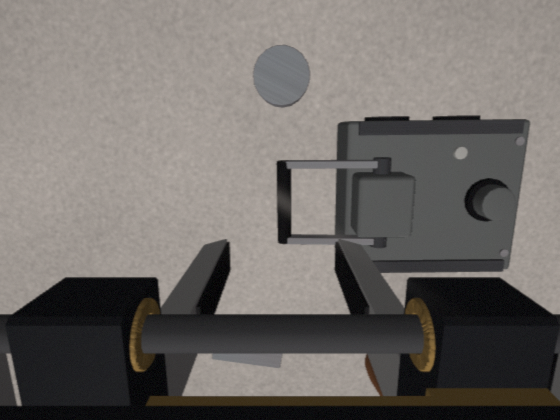

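The wrist picture shows the lever fully dropped, with the black bar at (283,202). That is world (477.5, 193), bar top about 82 mm, over free counter. I descend astride the bar and grip it.

Request:
play_rows --commands '[{"gripper":0.4,"x":0.001,"y":0,"z":-0.045,"wx":0,"wy":0,"wz":0},{"gripper":0.4,"x":0,"y":0,"z":-0.045,"wx":0,"wy":0,"wz":0},{"gripper":0.4,"x":0,"y":0,"z":-0.045,"wx":0,"wy":0,"wz":0},{"gripper":0.4,"x":0,"y":0,"z":-0.03,"wx":0,"wy":0,"wz":0},{"gripper":0.4,"x":0,"y":0,"z":-0.005,"wx":0,"wy":0,"wz":0}]' --squeeze 20

```text
time: 18.7
tool_pos: [477.0, 192.7, 54.1]
eef_rot: [[-0.211, 0.978, -0.003], [0.978, 0.211, -0.001], [-0.0, -0.004, -1.0]]
wrist_force: [-0.2, 0.3, 1.1]
width: 0.601
grip_force: 0.0
```

Request:
play_rows --commands '[{"gripper":1,"x":0,"y":0,"z":0,"wx":0,"wy":0,"wz":0},{"gripper":1,"x":0,"y":0,"z":0,"wx":0,"wy":0,"wz":0},{"gripper":1,"x":0,"y":0,"z":0,"wx":0,"wy":0,"wz":0},{"gripper":1,"x":0,"y":0,"z":0,"wx":0,"wy":0,"wz":0}]'

```text
time: 19.2
tool_pos: [477.7, 193.0, 56.5]
eef_rot: [[-0.212, 0.977, 0.001], [0.977, 0.212, 0.0], [0.0, 0.001, -1.0]]
wrist_force: [0.4, -0.7, 0.5]
width: 0.213
grip_force: 0.0
```

Still closing, so I give it a little more time and then follow the arc.

Request:
play_rows --commands '[{"gripper":1,"x":0,"y":0,"z":0,"wx":0,"wy":0,"wz":0},{"gripper":1,"x":0,"y":0,"z":0,"wx":0,"wy":0,"wz":0},{"gripper":1,"x":0.0005,"y":0.0001,"z":0.017,"wx":0,"wy":0,"wz":0}]'

```text
time: 19.58
tool_pos: [477.9, 193.0, 72.6]
eef_rot: [[-0.212, 0.977, -0.001], [0.977, 0.212, -0.0], [-0.0, -0.001, -1.0]]
wrist_force: [10.2, 2.0, -4.1]
width: 0.143
grip_force: 20.0
```

Request:
play_rows --commands '[{"gripper":1,"x":0.0035,"y":0.0008,"z":0.0167,"wx":0,"wy":0,"wz":0},{"gripper":1,"x":0.0066,"y":0.0015,"z":0.0157,"wx":0,"wy":0,"wz":0},{"gripper":1,"x":0.0093,"y":0.0021,"z":0.0141,"wx":0,"wy":0,"wz":0}]'

```text
time: 19.95
tool_pos: [496.0, 197.1, 120.3]
eef_rot: [[-0.213, 0.977, -0.004], [0.977, 0.213, -0.001], [-0.0, -0.004, -1.0]]
wrist_force: [-8.2, -2.5, 2.4]
width: 0.143
grip_force: 20.0
```

Request:
play_rows --commands '[{"gripper":1,"x":0.0118,"y":0.0026,"z":0.0121,"wx":0,"wy":0,"wz":0},{"gripper":1,"x":0.0139,"y":0.0031,"z":0.0096,"wx":0,"wy":0,"wz":0},{"gripper":1,"x":0.0152,"y":0.0034,"z":0.0067,"wx":0,"wy":0,"wz":0}]'

```text
time: 20.32
tool_pos: [538.2, 206.6, 149.6]
eef_rot: [[-0.213, 0.977, -0.0], [0.977, 0.213, -0.0], [-0.0, -0.0, -1.0]]
wrist_force: [-3.4, -2.0, 2.4]
width: 0.142
grip_force: 20.0
```

Request:
play_rows --commands '[{"gripper":1,"x":0.0163,"y":0.0036,"z":0.0037,"wx":0,"wy":0,"wz":0},{"gripper":1,"x":0.0167,"y":0.0037,"z":0.0004,"wx":0,"wy":0,"wz":0},{"gripper":1,"x":0.0145,"y":0.0032,"z":-0.0025,"wx":0,"wy":0,"wz":0},{"gripper":1,"x":0,"y":0,"z":0,"wx":0,"wy":0,"wz":0}]'

```text
time: 20.82
tool_pos: [586.4, 217.1, 150.3]
eef_rot: [[-0.212, 0.977, 0.001], [0.977, 0.212, 0.0], [0.0, 0.001, -1.0]]
wrist_force: [2.6, 0.4, 4.3]
width: 0.144
grip_force: 20.0
```

The bar is back at its initial raised position, (586.4, 217.1). I open and rise straight up.

Request:
play_rows --commands '[{"gripper":0.4,"x":0,"y":0,"z":0,"wx":0,"wy":0,"wz":0},{"gripper":0.4,"x":0,"y":0,"z":0,"wx":0,"wy":0,"wz":0},{"gripper":0.4,"x":0,"y":0,"z":0,"wx":0,"wy":0,"wz":0},{"gripper":0.4,"x":0,"y":0,"z":0.02,"wx":0,"wy":0,"wz":0},{"gripper":0.4,"x":0,"y":0,"z":0.05,"wx":0,"wy":0,"wz":0}]'

```text
time: 21.45
tool_pos: [584.7, 216.7, 218.1]
eef_rot: [[-0.212, 0.977, -0.005], [0.977, 0.212, -0.001], [-0.0, -0.005, -1.0]]
wrist_force: [-0.3, 0.3, 0.7]
width: 0.597
grip_force: 0.0
```

Request:
play_rows --commands '[{"gripper":0.4,"x":0,"y":0,"z":0.05,"wx":0,"wy":0,"wz":0},{"gripper":0.4,"x":-0.04,"y":-0.02,"z":0.02,"wx":0,"wy":0,"wz":0},{"gripper":0.4,"x":-0.05,"y":-0.03,"z":0,"wx":0,"wy":0,"wz":0},{"gripper":0.4,"x":-0.05,"y":-0.03,"z":0,"wx":0,"wy":0,"wz":0},{"gripper":0.4,"x":-0.05,"y":-0.03,"z":0,"wx":0,"wy":0,"wz":0}]'

```text
time: 22.08
tool_pos: [393.8, 106.2, 289.3]
eef_rot: [[-0.213, 0.977, 0.0], [0.977, 0.213, -0.0], [-0.0, 0.0, -1.0]]
wrist_force: [0.3, 0.3, -0.1]
width: 0.598
grip_force: 0.0
```

Request:
play_rows --commands '[{"gripper":0.4,"x":0,"y":0,"z":0,"wx":0,"wy":0,"wz":0},{"gripper":0.4,"x":0,"y":0,"z":0,"wx":0,"wy":0,"wz":0}]'

```text
time: 22.32
tool_pos: [396.1, 107.2, 289.8]
eef_rot: [[-0.212, 0.977, 0.001], [0.977, 0.212, 0.0], [0.0, 0.001, -1.0]]
wrist_force: [0.5, 0.6, -0.3]
width: 0.603
grip_force: 0.0
```

```bash
python3 t.py 3
```

```text
22.325 [396.11989204 107.1890112  289.81985291] [ 0.53708099  0.56098501 -0.28771685]
top barup 155 174.27026513989517 ((585.3837280273438, 217.44119262695312), (16.38064956665039, 80.11492919921875), 13.933960914611816) 181.18533234099868
side barup 155 175.67356333217663 ((587.2324829101562, 214.86219787597656), (16.766767501831055, 80.92533874511719), 12.679156303405762) 179.21137943105384
```

View pics/side3.png

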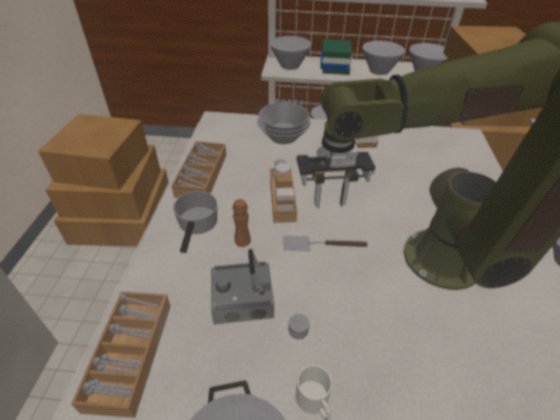

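View pics/top3.png

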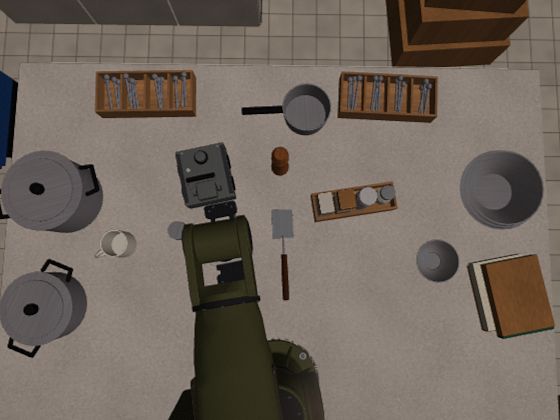

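The top view shows the lever up at its original place, about (203,178). The tray row runs box (326,203), carton (346,198), canister (368,196), jar (387,193), all upright. In both views the mill, tin, mug, bowl and spatula look unmoved, and the gripper is clear of everything.

```bash
python3 -c "
from station import ctrl
print(ctrl.finish_job())"
```

```text
the job is handed in; nothing more can be done
None
```

The trip test is done and handed in after about 22 s of robot time: the canister and carton stand upright on the tray floor between the jar and the box, the button press dropped the lever fully, and the lever is back up and staying up, with the other goods where they were; no verdict came back.

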